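Weigh a machined window frame on the sprung hook

TASK

Weigh the tall aluminium frame with the one big window: hang it by its window on the hook of the sprung scale. Let it down slowly while still holding it, so that the spring takes the weight gradually and the hook never jerks down, then let go and leave it hanging still with the pointer settled.

Things in the scene. Friction and masses are not known exactly. Their poses are not given: they have to be found in the camera images.
- frame: Bare aluminium frame, 140 mm tall, 0.3-0.55 kg; origin under the foot's centre, z up. Upright plate 12 mm thick (x), 90 wide (y); window 62 wide, z 20 to 100; top bar z 100 to 140, to be gripped across its thickness. Foot 60 x 90 x 12. Its x points to world +y, turned 0.3 to 0.85 rad towards +x. In a row, any order, with a plate as tall (no window) and a low 70 mm frame with a small window.
- frame_eye (a point): Middle of the window's upper edge (frame x = y = 0, z = 100 mm): underside of the top bar, which must rest on the hook. Axes as frame. Fingertips must stay above this height so that the hook can pass below them.
- hook_seat (a point): Where the bar rests on the scale's hook; moves with it, 200 mm high unloaded. z up; -x runs out to the hook's tip (world -y within 0.3 rad). Flat level bar 14 mm wide, 8 thick, top at this point; at x -60 to -66 a lip rises 14 above it. At x +102 a sliding block 56 wide, on a rod at x +130 (top 250 above table). Scale foot x +40 to +210, 14 high; under the seat all is free.
- scale_hook (a joint): Travel of hook and red pointer down from unloaded, m: 0 unloaded, stop at 0.07. Spring 100 N/m after 0.3 N preload: the hanging frame brings it to 0.025 to 0.052 by its weight, typically 0.037; it swings about a second. Over 0.2 m/s downwards is a jerk; lowering at 0.05 m/s is well slow enough.
Things that resemble listed ones, but are neither listed nor needed, are in the scene too. What is shaped like the frame but blue or pink is not meant.

How it is judged:
By the outcome, as a careful person would: the job done as asked, in the order asked, and still so for the second after the job is handed in, with the robot touching nothing.
It also fails if it takes over 43 s, if anything falls off the work surface, if the arm or the gripper's body presses on something with over 40 N, if the wrist force passes 120 N, or if a joint passes its speed limit or range.

ROBOT

A 6-joint arm with a two-finger parallel gripper is mounted at the origin on the work surface. World frame = base frame: x ahead of the robot, y to its left, z up, the work surface at z = 0. Lengths are in mm, angles in rad, forces in N, time in s.
With the tool pointing down it reaches from about 300 to 825 mm from the base axis. Payload 5.4 kg.
Tool frame: the origin (TCP) lies midway between the tips of the shut fingers; the grasp point (between the pads) lies 19 mm behind it; z points along the fingers, y is the direction in which the jaws open and shut (so a half turn about z gives the same grasp; the last joint's range is limited). The gripper opens to 92 mm and grips with 3 to 60 N. Pads are 20 mm wide; open, the fingers measure 128 mm over their backs; the gripper's body (75 mm by 189 mm) begins 69 mm behind the grasp point.
Start: joints at [-1.378, 0.158, 1.597, -0, 1.386, -0.21], TCP at [225.373, -528.973, 192.001] pointing down, gripper open.
Joint ranges: [-2.91, 2.91], [-0.94, 2.29], [0.18, 2.7], [-1.29, 4.43], [0.17, 2.64], [-3, 3]. Speed limits (rad/s): [2.57, 2.57, 3.14, 3.14, 3.14, 3.14].

INTERFACE

Orientations are given as a rotation vector (axis times angle).
In Python, from plant import observe, viewer, job gives the robot as it stands.
- The arm moves only by the shell command python3 -m creep 'ROWS' [OPENING] [FORCE]. ROWS is JSON, a list of rows, each a list of 6 numbers: the shift along the tool's x, y, z scaled (see below), then the turn, a rotation vector about the tool's x, y, z scaled (see below). In form: [[tx, ty, tz, rx, ry, rz], ...]. A call has 1 to 8 rows; each row shifts and turns the commanded pose from where the row before left it, along the tool's axes as they then stand; what a row does not reach is not made up. The controller multiplies each number of a shift by 0.025 m and each number of a turn by 0.12 rad. A row lasts 1/10 s, in which the tool goes at most 50 mm and 8.59 degrees, less where a joint would pass 70% of its speed; a pose out of reach is approached as far as the arm can. A call with a number of a shift or a turn outside -1 to 1 is refused whole. A call with a gripper value outside its range is refused whole. OPENING is the opening in per cent of the stroke, from 0 (shut) to 100 (fully open), set as the call begins (- or left out, the last holds). The fingers move at their own pace and stop on an object; FORCE is the grip in N (left out, the last holds). Time passes only in rows, so rows that do not move let the fingers close. It gives the time, the measured TCP pose, the force and the opening at its end, in the units of the state.
- observe(): the state, without advancing time (a new reading comes with each control period).
- viewer.camera(name): name is "scene" or "top" or "wrist"; returns a dict with "pixels" (480x640x3 uint8, blue, green, red), "range_z" (480x640 float32, mm along the optical axis (not along the pixel's ray), 0 where there is no reading), "fx", "fy", "cx", "cy" (pixels), "camera_from_world" (4x4, takes a point from world to camera coordinates); the wrist camera has in their place "hand_eye" (4x4, takes a point from camera to tool coordinates, whose origin is the TCP and whose axes are the flange's). Camera axes: x right, y up, looking along -z (the intrinsics and any distortion apply to the point x, -y, -z); pixel columns grow to the right and rows downward; lengths in mm; the calibration is good to about 2 mm. A picture is of the moment at which its call begins: read the wrist's pose just before it.
- job.job_done(): hands the job in, once; it reports no verdict.
The state is a dict: "time": time; "joints": joint angles; "qvel": joint speeds; "joint_torque": joint torques, N m; "ee_pos": TCP position; "ee_rot": TCP orientation; "force": force on the tool from outside, world axes, zero at the start; "wrist_torque": the same for the moment, N m; "gripper_width": opening from 0.0 (shut) to 1.0 (fully open).
Only numpy, scipy, OpenCV 4.12 (cv2) and the standard library are available. Lean on these libraries where they do the work, as an engineer would, in place of code of your own. Each camera call takes 0.05 s, during which the arm holds its last target.

## Working session

There is one attempt and no reset: what is moved stays moved. The work goes in short steps, Python scripts to look and compute and a shell command to move; the robot and the scene stay as the last step left them, time stands still between calls to the robot, and variables do not carry over. Pictures are saved under pics/ and viewed, and the job is handed in when it is done.

```bash
ls; mkdir -p pics
python3 - <<'E'
from plant import observe, viewer
import cv2,numpy as np,pickle
print(observe())
for n in("scene","top","wrist"):
    c=viewer.camera(n); cv2.imwrite(f"pics/{n}0.png",c["pixels"]); pickle.dump(c,open(f"{n}0.pkl","wb"))
    print(n,{k:v for k,v in c.items() if k not in("pixels","range_z")})
E
```

```text
pics
{'time': 0.0, 'joints': array([-1.37811030e+00,  1.59057847e-01,  1.59822615e+00,  3.41589740e-05,
        1.38623041e+00, -2.10102071e-01]), 'qvel': array([-3.01550891e-04,  9.96843925e-05, -1.37732465e-04,  3.10920454e-03,
       -1.93038251e-03, -3.92897567e-04]), 'joint_torque': array([ 6.48986152e-04, -3.85577989e+01, -3.22106409e+01,  7.01493630e-02,
        3.80139810e-02, -1.51468698e-04]), 'ee_pos': array([ 225.24894381, -528.30781707,  191.01709343]), 'ee_rot': array([-3.07621631e+00, -6.28035696e-01, -7.89721738e-05]), 'force': array([ 0.2771296 , -0.09697129,  0.27936319]), 'wrist_torque': array([-0.0183961 , -0.0138263 , -0.02116332]), 'gripper_width': 1.0025314206358327}
scene {'fx': 600.0494999238942, 'fy': 600.0494999238942, 'cx': 315.4711376826947, 'cy': 241.74436633390127, 'camera_from_world': array([[-6.35360878e-01,  7.72175925e-01,  7.80359189e-03,
         4.98966636e+02],
       [-6.35751067e-01, -5.28790706e-01,  5.62317500e-01,
         1.17921257e+02],
       [ 4.38334502e-01,  3.52313399e-01,  8.26884595e-01,
        -1.96351100e+03],
       [ 0.000000
[... 302 characters left out ...]
-01,  2.38354255e-02,  9.16746928e-02,
        -5.02738943e+02],
       [-9.17604425e-02,  2.52677376e-03,  9.95777905e-01,
        -1.71360918e+03],
       [ 0.00000000e+00,  0.00000000e+00,  0.00000000e+00,
         1.00000000e+00]])}
wrist {'fx': 358.49511122773623, 'fy': 358.49511122773623, 'cx': 318.4420190805343, 'cy': 240.65082931558945, 'hand_eye': array([[ 3.28396895e-04,  9.65793048e-01,  2.59313864e-01,
         7.27011469e+01],
       [ 9.99999369e-01, -3.85408469e-05, -1.12286401e-03,
         2.16895446e-01],
       [-1.07446008e-03,  2.59314069e-01, -9.65792451e-01,
        -1.93598258e+02],
       [ 0.00000000e+00,  0.00000000e+00,  0.00000000e+00,
         1.00000000e+00]])}
```

View pics/scene0.png

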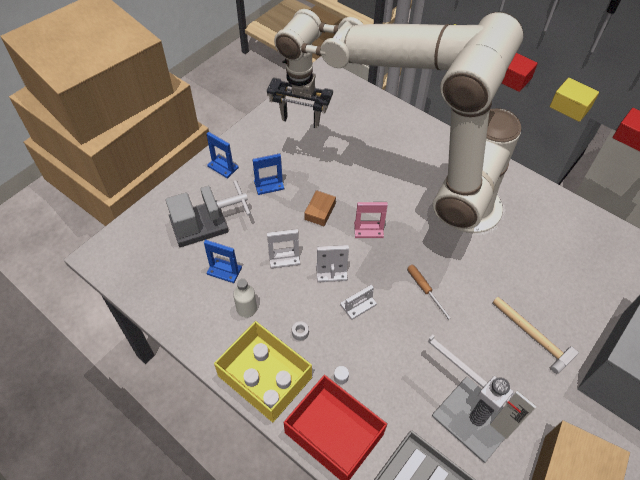

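View pics/top0.png

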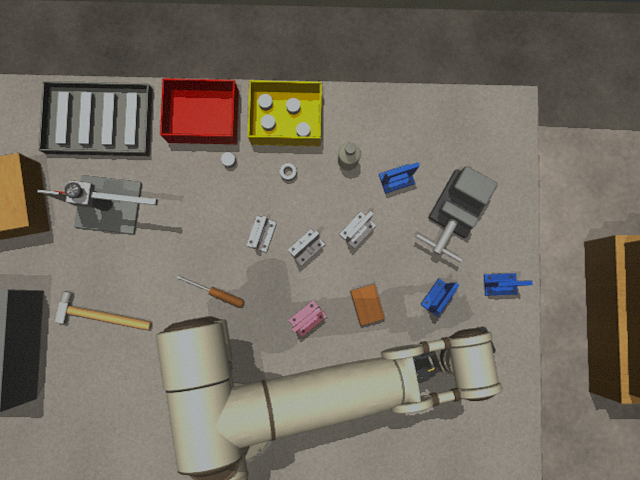

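View pics/wrist0.png

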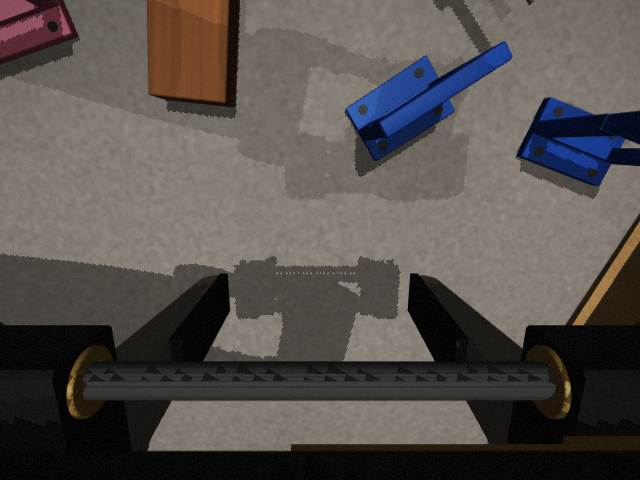

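Run:
```python
import cv2,numpy as np
s=cv2.imread("pics/scene0.png");t=cv2.imread("pics/top0.png")
cv2.imwrite("pics/c1.png",cv2.resize(s[215:330,250:400],(780,598),interpolation=cv2.INTER_CUBIC))
a=cv2.resize(t[195:275,240:390],(750,400),interpolation=cv2.INTER_CUBIC)
cv2.imwrite("pics/c2.png",a)
cv2.imwrite("pics/c3.png",cv2.resize(t[160:250,30:190],(800,450),interpolation=cv2.INTER_CUBIC))
cv2.imwrite("pics/c4.png",cv2.resize(s[320:470,410:560],(600,600),interpolation=cv2.INTER_CUBIC))
```

```text
(no output)
```

View pics/c1.png

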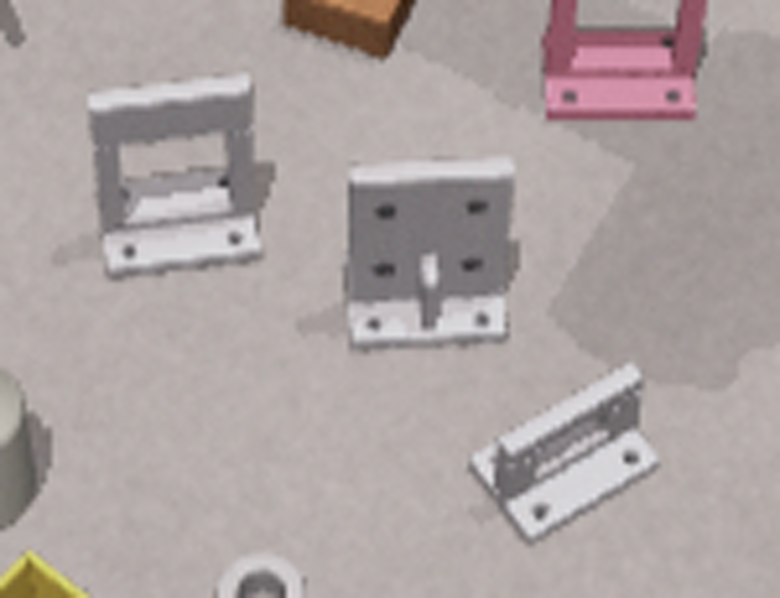

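View pics/c2.png

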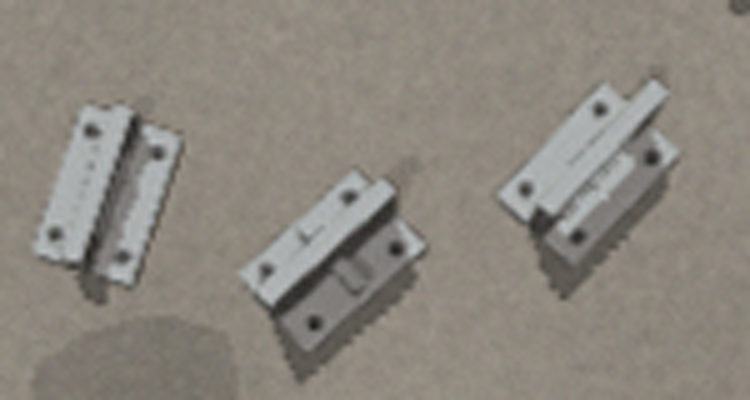

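View pics/c3.png

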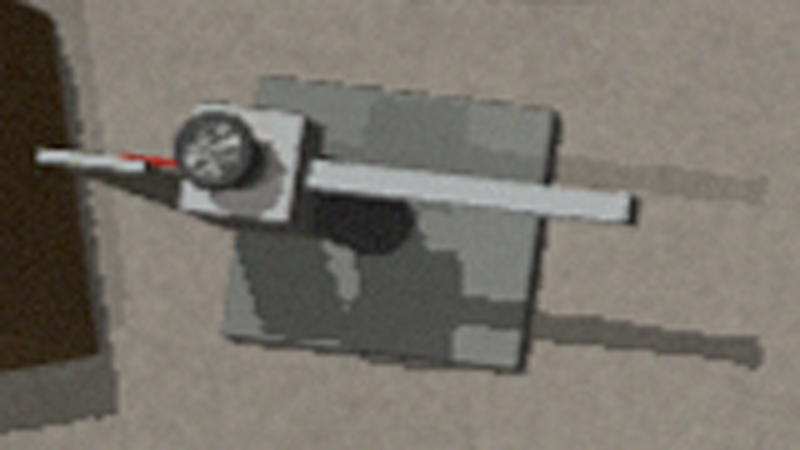

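View pics/c4.png

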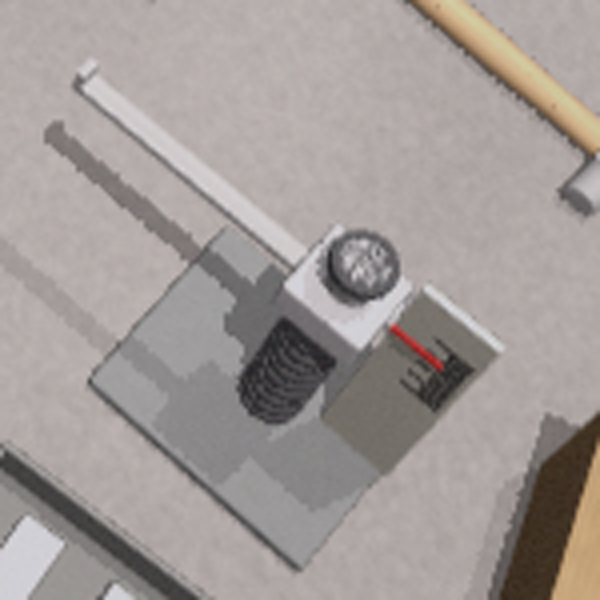

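```bash
cat > h.py <<'E'
import cv2,numpy as np,pickle
def world(c,T=None):
    "per-pixel world points from range_z"
    z=c["range_z"]; v,u=np.mgrid[0:480,0:640]
    P=np.stack([(u-c["cx"])/c["fx"]*z,-(v-c["cy"])/c["fy"]*z,-z,np.ones_like(z)],-1)
    M=np.linalg.inv(c["camera_from_world"]) if T is None else T
    W=P@M.T; W=W[...,:3]; W[z==0]=np.nan
    return W
def ray(c,u,v,h):
    M=np.linalg.inv(c["camera_from_world"]); o=M[:3,3]
    d=M[:3,:3]@np.array([(u-c["cx"])/c["fx"],-(v-c["cy"])/c["fy"],-1]); return o+d*(h-o[2])/d[2]
def tri(c1,p1,c2,p2):
    A=[];b=[];O=[]
    for c,p in((c1,p1),(c2,p2)):
        M=np.linalg.inv(c["camera_from_world"]); o=M[:3,3]
        d=M[:3,:3]@np.array([(p[0]-c["cx"])/c["fx"],-(p[1]-c["cy"])/c["fy"],-1]); d/=np.linalg.norm(d)
        K=np.eye(3)-np.outer(d,d); A.append(K); b.append(K@o); O.append((o,d))
    X=np.linalg.solve(sum(A),sum(b)); return X,[np.linalg.norm(k@X-q) for k,q in zip(A,b)]
def rect(P):
    r=cv2.minAreaRect(P[:,:2].astype(np.float32)); return r
E
python3 - <<'E'
from h import *
S=pickle.load(open("scene0.pkl","rb"));T=pickle.load(open("top0.pkl","rb"))
for n,c,(x0,x1,y0,y1) in(("scene",S,(255,308,220,275)),("top",T,(335,380,200,255))):
    W=world(c)[y0:y1,x0:x1].reshape(-1,3)
    print(n,"zmax",np.nanpercentile(W[:,2],[50,90,98,100]))
    P=W[(W[:,2]>130)&(W[:,2]<150)]
    P=W[W[:,2]>np.nanpercentile(W[:,2],99.8)-6]
    print(len(P),P.mean(0),rect(P), np.ptp(P,axis=0))
    F=W[(W[:,2]>6)];print("all",rect(F))
# triangulated top edge ends: scene crop/top crop manual
sc=lambda u,v:(250+u*150/780,215+v*115/598); tc=lambda u,v:(240+u/5,195+v/5)
for a,b in(((92,100),(668,88)),((252,78),(545,212))): print(tri(S,sc(*a),T,tc(*b)))
# hook
W=world(T)
for n,c,(x0,x1,y0,y1) in(("top",T,(88,160,188,210)),("scene",S,(425,500,330,390))):
    W=world(c)[y0:y1,x0:x1].reshape(-1,3)
    H=W[(W[:,2]>185)&(W[:,2]<225)]; print(n,len(H),H.mean(0),np.percentile(H[:,2],[5,50,95]),rect(H))
    print(np.percentile(H,[0,1,50,99,100],axis=0).round(1))
E
```

```text
scene zmax [  2.73462702 108.12116163 139.89360415 149.5498276 ]
59 [ 533.98718577 -319.56368604  142.95403705] ((541.1004638671875, -324.7858581542969), (17.013490676879883, 85.1292953491211), 48.47713851928711) [70.71222542 59.43015572  9.64535566]
all ((515.5567626953125, -361.89501953125), (203.975830078125, 163.46835327148438), 39.90147399902344)
top zmax [  2.80636806  18.40518179 142.71934086 153.1995331 ]
69 [ 541.45538563 -333.411622    143.97927181] ((541.0905151367188, -333.12274169921875), (11.651046752929688, 87.59121704101562), 48.217533111572266) [67.12451801 59.14082034 11.85626852]
all ((548.8189086914062, -331.56146240234375), (154.21871948242188, 124.06625366210938), 1.2882543802261353)
(array([ 570.36961339, -363.35760826,  133.4565437 ]), [np.float64(5.163072024169063), np.float64(5.163072024169204)])
(array([ 503.80535265, -301.06582559,  137.95556769]), [np.float64(3.3865682255858522), np.float64(3.386568225585823)])
top 474 [586.82685922 283.11503438 200.88768322] [192.19415016 200.05721828 213.89885411] ((576.5405883789062, 274.205322265625), (174.85533142089844, 45.73521423339844), 80.8960189819336)
[[567.2 185.1 186. ]
 [568.5 186.2 187.8]
 [586.4 286.3 200.1]
 [607.9 357.8 216.8]
 [612.2 364.1 220.8]]
scene 574 [587.66190982 287.35207839 201.9533379 ] [193.82371839 200.74749214 215.09456544] ((591.4410400390625, 282.609375), (47.09957504272461, 185.14414978027344), 0.44442203640937805)
[[567.3 190.  185.3]
 [571.  192.6 190.1]
 [587.1 289.9 200.7]
 [609.  370.6 217.8]
 [614.4 375.3 221.9]]
```

Run:
```python
from h import *
S=pickle.load(open("scene0.pkl","rb"));T=pickle.load(open("top0.pkl","rb"))
# block/rod heights
W=world(T)[175:215,60:95].reshape(-1,3)
for h in(180,210,230,245): 
    P=W[W[:,2]>h]; print("block>",h,len(P),P.mean(0).round(1) if len(P) else 0,rect(P) if len(P)>3 else 0)
# top mask of the bar: bright pixels
g=T["pixels"].max(2)
m=np.zeros_like(g); m[185:212,93:162]=(g[185:212,93:162]>165)*255
n,l,st,ce=cv2.connectedComponentsWithStats(m)
i=1+np.argmax(st[1:,4]); v,u=np.nonzero(l==i); print("bar px",st[i])
R=np.array([ray(T,a,b,200) for a,b in zip(u,v)]); print("top bar",rect(R), cv2.boxPoints(rect(R)).round(1).tolist())
vx,vy,x0,y0=cv2.fitLine(R[:,:2].astype(np.float32),cv2.DIST_HUBER,0,.01,.01).ravel(); print("line",vx,vy,x0,y0,np.degrees(np.arctan2(vy,vx)))
vis=cv2.resize(T["pixels"][180:215,85:165],None,fx=8,fy=8,interpolation=0);cv2.imwrite("pics/v1.png",vis)
# scene bar
vis=cv2.resize(S["pixels"][328:400,420:495],None,fx=8,fy=8,interpolation=0);cv2.imwrite("pics/v2.png",vis)
# frame top face
vis=cv2.resize(T["pixels"][205:255,335:385],None,fx=12,fy=12,interpolation=0);cv2.imwrite("pics/v3.png",vis)
vis=cv2.resize(S["pixels"][222:272,260:310],None,fx=12,fy=12,interpolation=0);cv2.imwrite("pics/v4.png",vis)
```

```text
block> 180 678 [593.3 375.2 222.7] ((597.815673828125, 390.4296569824219), (92.58980560302734, 56.79316711425781), 84.17716217041016)
block> 210 505 [594.5 377.2 230.4] ((597.309814453125, 387.0409240722656), (73.46904754638672, 56.31322479248047), 84.73589324951172)
block> 230 229 [596.2 380.8 248.9] ((598.47314453125, 387.62750244140625), (55.22977828979492, 38.62772750854492), 74.2056884765625)
block> 245 198 [596.6 379.9 250.1] ((596.49365234375, 379.9985046386719), (39.31315231323242, 37.98305130004883), 25.118793487548828)
bar px [ 93 192  62  12 286]
top bar ((586.7659301757812, 271.3309020996094), (156.65118408203125, 11.866050720214844), 84.75012969970703) [[573.7000122070312, 193.89999389648438], [585.5, 192.8000030517578], [599.7999877929688, 348.79998779296875], [588.0, 349.8999938964844]]
line 0.09131967 0.99582165 586.8096 270.91537 84.76047
```

View pics/v1.png

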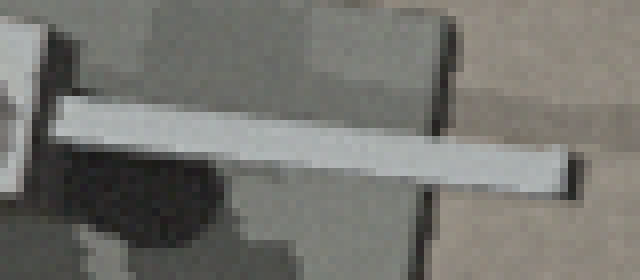

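View pics/v2.png

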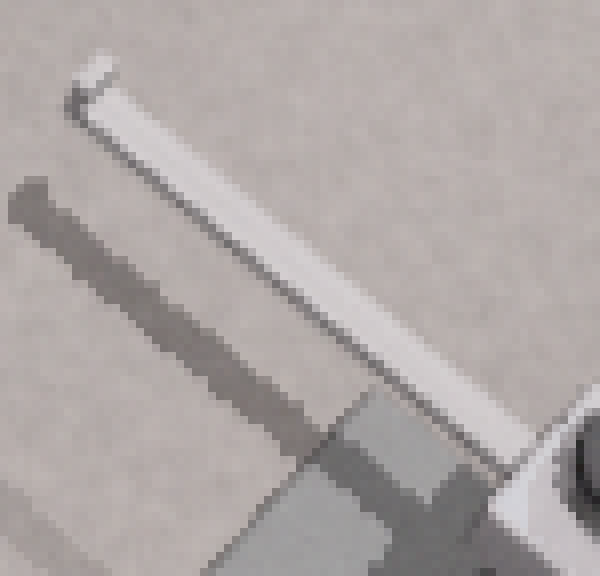

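View pics/v3.png

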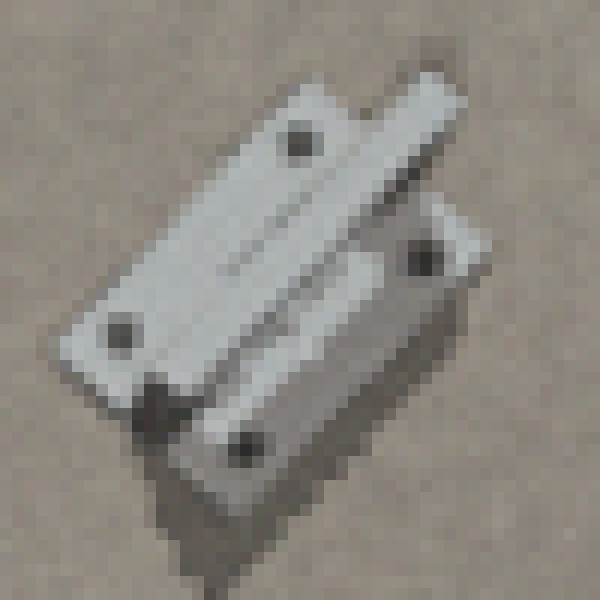

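View pics/v4.png

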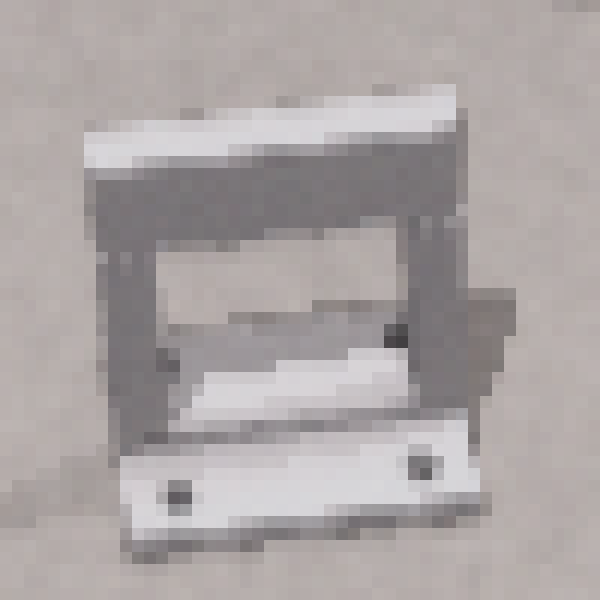

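```bash
python3 -m creep '[[1,0,-0.5,0,0,0],[1,-0.2,-0.5,0,0,0],[1,-0.2,-0.5,0,0,0],[1,-0.2,-0.3,0,0,0],[1,-0.2,0,0,0,0],[1,-0.2,0,0,0,0],[1,-0.2,0,0,0,0],[1,-0.2,0,0,0,0]]'
python3 -m creep '[[1,-0.2,0,0,0,0],[1,-0.2,0,0,0,0],[1,-0.2,0,0,0,0],[1,-0.2,0,0,0,0],[1,-0.2,0,0,0,0],[1,-0.2,0,0,0,0],[0.7,0,0,0,0,0],[0,0,0,0,0,1]]'
python3 -m creep '[[0,0,0,0,0,1],[0,0,0,0,0,1],[0,0,0,0,0,1],[0,0,0,0,0,1],[0,0,0,0,0,1],[0,0,0,0,0,1],[0,0,0,0,0,1],[0,0,0,0,0,1]]'
python3 -m creep '[[0,0,0,0,0,0.45],[0,0,0,0,0,0],[0,0,0,0,0,0]]'
cat >> h.py <<'E'
def wristT(o,c):
    M=np.eye(4); M[:3,:3]=cv2.Rodrigues(np.array(o["ee_rot"]))[0]; M[:3,3]=o["ee_pos"]
    return M@c["hand_eye"]
E
python3 - <<'E'
from h import *
from plant import observe,viewer
o=observe(); c=viewer.camera("wrist"); c["camera_from_world"]=np.linalg.inv(wristT(o,c)); pickle.dump((o,c),open("w1.pkl","wb")); cv2.imwrite("pics/w1.png",c["pixels"])
print(o["time"],o["ee_pos"],o["ee_rot"],o["joints"])
W=world(c)
P=W.reshape(-1,3); P=P[(P[:,2]>130)&(P[:,2]<150)&(np.hypot(P[:,0]-540,P[:,1]+331)<70)]
print(len(P),P.mean(0),np.percentile(P[:,2],[5,50,95]),rect(P))
S=pickle.load(open("scene0.pkl","rb"));T=pickle.load(open("top0.pkl","rb"))
q=[ray(S,260+a/12-.5,222+b/12-.5,140)[:2] for a,b in((85,133),(455,87),(458,130),(92,178))]
print("scene top face",np.round(q,1).tolist(),np.mean(q,0))
print("lip scene",ray(S,420+97/8-.5,328+75/8-.5,214),"lip top",ray(T,85+570/8-.5,180+172/8-.5,214),ray(T,85+570/8-.5,180+172/8-.5,200))
E
```

```text
time: 0.95
ee_pos: [396.3, -417.5, 236.6]
ee_rot: [-3.077, -0.628, 0.0]
force: [0.0, 0.6, -0.1]
gripper_width: 1.0
time: 1.75
ee_pos: [539.5, -323.5, 236.3]
ee_rot: [-3.109, -0.443, 0.0]
force: [0.1, -0.4, -0.9]
gripper_width: 0.998
time: 2.55
ee_pos: [537.8, -324.9, 236.5]
ee_rot: [-2.96, 1.051, 0.001]
force: [-0.1, 0.0, -0.5]
gripper_width: 0.996
time: 2.85
ee_pos: [537.9, -325.0, 236.7]
ee_rot: [-2.935, 1.121, 0.001]
force: [0.7, -0.0, 0.8]
gripper_width: 0.999
2.85 [ 537.86447671 -325.00861506  236.69590418] [-2.93455701e+00  1.12101429e+00  8.19249269e-04] [-7.35515522e-01  2.71191507e-01  1.37800639e+00  4.82933789e-06
  1.49295620e+00  1.56507544e+00]
1530 [ 541.91811416 -332.78596868  140.71134017] [139.57658404 140.7949845  141.93472995] ((540.0252685546875, -331.3902587890625), (11.576247215270996, 89.763427734375), 48.0454216003418)
scene top face [[568.7, -361.7], [501.7, -302.4], [510.9, -293.6], [577.4, -351.6]] [ 539.69412557 -327.32986038]
lip scene [578.17837253 194.54134343 214.        ] lip top [578.33028495 185.43648574 214.        ] [580.41546477 189.21005292 200.        ]
```

View pics/w1.png

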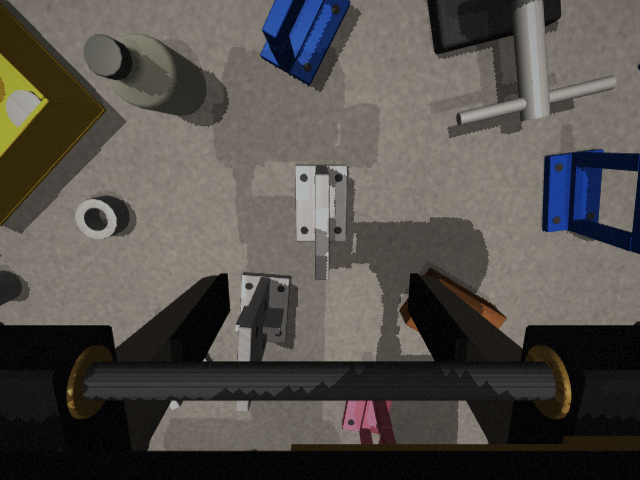

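```bash
python3 -m creep '[[0.23,0.14,0,0,0,0],[0,0,1,0,0,0],[0,0,1,0,0,0],[0,0,1,0,0,0],[0,0,1,0,0,0],[0,0,0.6,0,0,0],[0,0,0.5,0,0,0],[0,0,0,0,0,0]]'
python3 -m creep '[[0,0,0,0,0,0],[0,0,0,0,0,0],[0,0,0,0,0,0],[0,0,0,0,0,0],[0,0,0,0,0,0],[0,0,0,0,0,0],[0,0,0,0,0,0],[0,0,0,0,0,0]]' 0 40
python3 - <<'E'
from h import *
from plant import observe,viewer
o=observe();print(o)
for n in("scene","wrist"):
    c=viewer.camera(n); p=c["pixels"]; cv2.imwrite(f"pics/g_{n}.png",p if n=="wrist" else cv2.resize(p[180:300,230:390],(800,600),interpolation=cv2.INTER_CUBIC))
E
```

```text
time: 3.7
ee_pos: [539.2, -331.0, 107.8]
ee_rot: [-2.933, 1.123, 0.004]
force: [0.5, 0.9, 0.4]
gripper_width: 1.001
time: 4.5
ee_pos: [539.9, -331.6, 109.5]
ee_rot: [-2.934, 1.123, 0.0]
force: [0.8, -0.4, 0.4]
gripper_width: 0.327
{'time': 4.5, 'joints': array([-7.41110862e-01,  3.76550229e-01,  1.50152554e+00,  6.47796631e-06,
        1.26354114e+00,  1.56092159e+00]), 'qvel': array([-0.0007846 , -0.0002661 , -0.00018263, -0.00097823,  0.0006556 ,
        0.00075045]), 'joint_torque': array([ 2.47735290e-03, -4.57413983e+01, -3.09956253e+01,  1.46275840e-02,
       -7.57529447e-02,  1.30961739e-04]), 'ee_pos': array([ 539.91627078, -331.56195478,  109.50788285]), 'ee_rot': array([-2.93392793e+00,  1.12320049e+00,  3.18750773e-05]), 'force': array([ 0.82586017, -0.39471714,  0.44763676]), 'wrist_torque': array([0.14352981, 0.02312057, 0.00292714]), 'gripper_width': 0.3269849831013178}
```

View pics/g_scene.png

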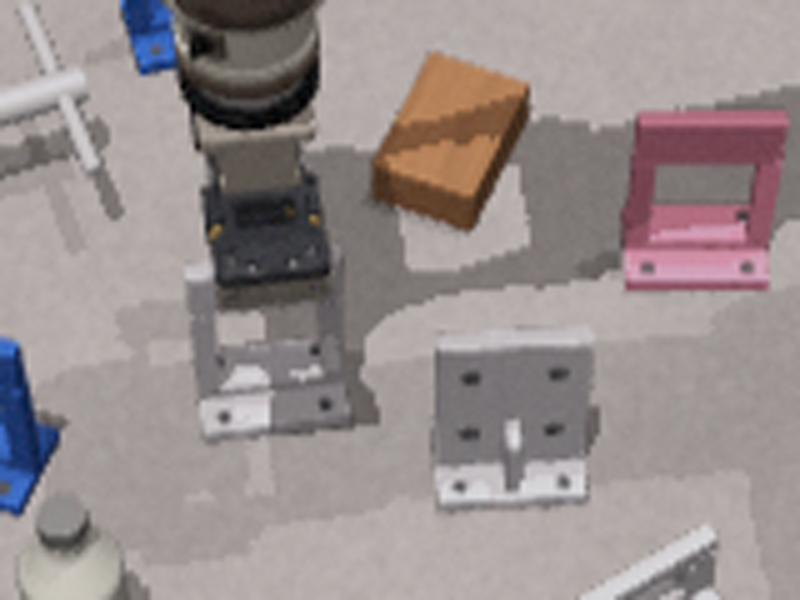

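View pics/g_wrist.png

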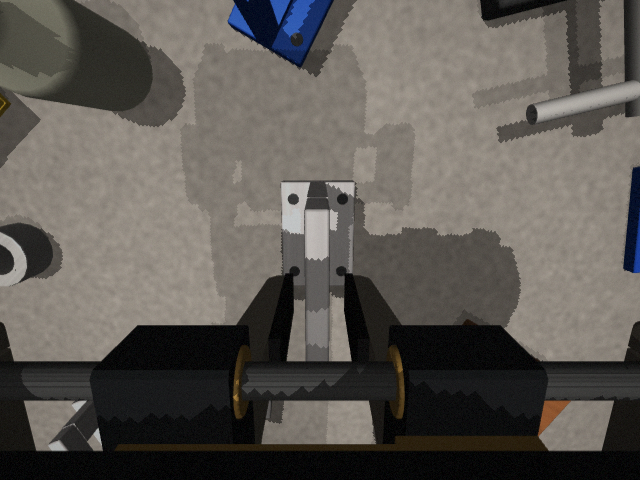

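```bash
python3 -m creep '[[0,0,0,0,0,0],[0,0,0,0,0,0],[0,0,0,0,0,0],[0,0,0,0,0,0],[0,0,0,0,0,0]]' 0 40
python3 -m creep '[[0,0,-0.2,0,0,0],[0,0,-0.4,0,0,0],[0,0,-0.7,0,0,0],[0,0,-1,0,0,0],[0,0,-1,0,0,0],[0,0,-1,0,0,0],[0,0,-1,0,0,0],[0,0,-1,0,0,0]]'
python3 -m creep '[[0,0,-0.8,0,0,0],[0,0,-0.5,0,0,0],[0,0,0,0,0,-0.5],[0,0,0,0,0,-1],[0,0,0,0,0,-1],[0,0,0,0,0,-1],[0,0,0,0,0,-1],[0,0,0,0,0,-0.82]]'
python3 -m creep '[[0,0,0,0,0,0],[0,0,0,0,0,0]]'
python3 - <<'E'
from plant import observe
from h import *
o=observe();R=cv2.Rodrigues(o["ee_rot"])[0];print(R.round(4))
d=R.T@(np.array([574,133.5,300])-o["ee_pos"]);print("tool shift /25",d/25)
E
```

```text
time: 5.1
ee_pos: [540.0, -331.5, 109.5]
ee_rot: [-2.934, 1.123, -0.0]
force: [1.0, 0.8, 0.0]
gripper_width: 0.129
time: 5.9
ee_pos: [539.4, -331.4, 268.1]
ee_rot: [2.934, -1.123, -0.001]
force: [0.0, -0.9, -5.2]
gripper_width: 0.125
time: 6.7
ee_pos: [539.5, -331.3, 298.8]
ee_rot: [-3.138, 0.139, 0.002]
force: [-0.3, 0.2, -5.7]
gripper_width: 0.122
time: 6.9
ee_pos: [539.7, -331.4, 299.0]
ee_rot: [-3.137, 0.149, 0.001]
force: [-0.1, -0.2, -5.8]
gripper_width: 0.124
[[ 9.955e-01 -9.510e-02 -9.000e-04]
 [-9.510e-02 -9.955e-01  6.000e-04]
 [-9.000e-04 -6.000e-04 -1.000e+00]]
tool shift /25 [ -0.40103277 -18.6434705   -0.02751951]
```

```bash
python3 -m creep '[[0,-0.4,0,0,0,0],[0,-0.8,0,0,0,0],[0,-1,0,0,0,0],[0,-1,0,0,0,0],[0,-1,0,0,0,0],[0,-1,0,0,0,0],[0,-1,0,0,0,0],[0,-1,0,0,0,0]]'
python3 -m creep '[[-0.1,-1,0,0,0,0],[-0.1,-1,0,0,0,0],[-0.1,-1,0,0,0,0],[-0.1,-1,0,0,0,0],[0,-1,0,0,0,0],[0,-1,0,0,0,0],[0,-1,0,0,0,0],[0,-1,0,0,0,0]]'
python3 -m creep '[[0,-1,0,0,0,0],[0,-1,0,0,0,0],[0,-0.8,0,0,0,0],[0,-0.4,0,0,0,0],[0,-0.2,0,0,0,0],[0,0,0,0,0,0],[0,0,0,0,0,0]]'
python3 - <<'E'
from h import *
from plant import observe,viewer
o=observe(); c=viewer.camera("wrist"); c["camera_from_world"]=np.linalg.inv(wristT(o,c)); pickle.dump((o,c),open("w2.pkl","wb")); cv2.imwrite("pics/w2.png",c["pixels"])
s=viewer.camera("scene");t=viewer.camera("top");pickle.dump((s,t),open("st2.pkl","wb"))
cv2.imwrite("pics/s2.png",cv2.resize(s["pixels"][230:440,330:590],(780,600)))
cv2.imwrite("pics/t2.png",cv2.resize(t["pixels"][140:260,30:270],(800,400)))
print(o["time"],o["ee_pos"],o["ee_rot"],o["force"],o["joints"])
E
```

```text
time: 7.7
ee_pos: [556.4, -149.4, 299.7]
ee_rot: [-3.138, 0.145, -0.0]
force: [0.9, 0.1, -4.5]
gripper_width: 0.124
time: 8.5
ee_pos: [564.3, 50.4, 299.8]
ee_rot: [-3.138, 0.145, -0.0]
force: [-0.6, -0.1, -4.4]
gripper_width: 0.122
time: 9.2
ee_pos: [572.9, 131.7, 299.5]
ee_rot: [3.138, -0.147, -0.0]
force: [-0.7, -0.1, -4.9]
gripper_width: 0.123
9.2 [572.94175123 131.74276034 299.50267062] [ 3.13766464e+00 -1.46826542e-01 -1.45140091e-04] [-0.73697037 -0.12403165 -4.88414629] [ 2.09144110e-02  1.44485653e-01  1.40279402e+00 -4.87279479e-04
  1.59443862e+00  1.68522072e+00]
```

View pics/w2.png

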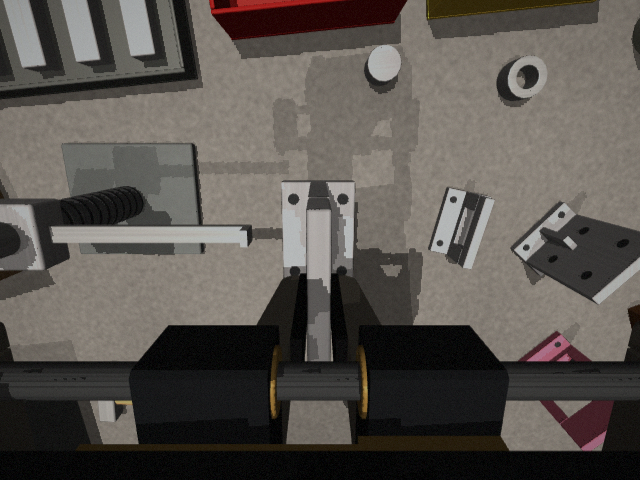

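View pics/s2.png

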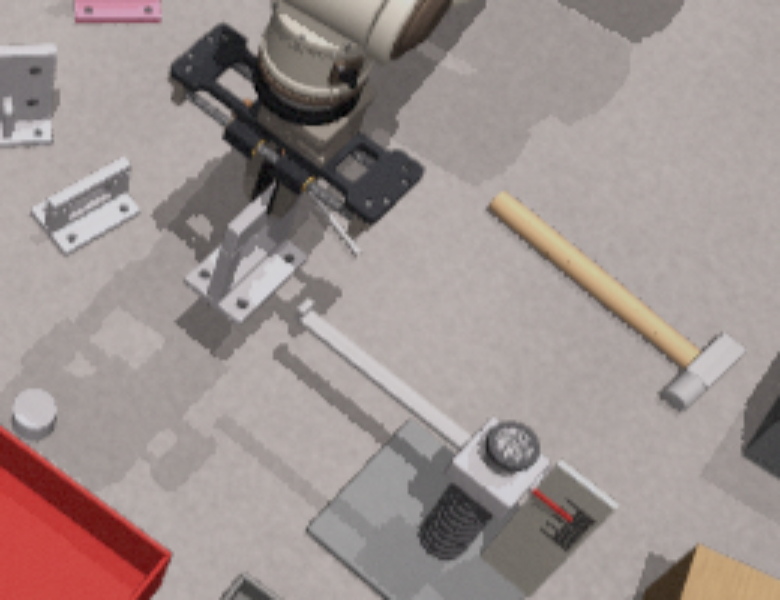

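View pics/t2.png

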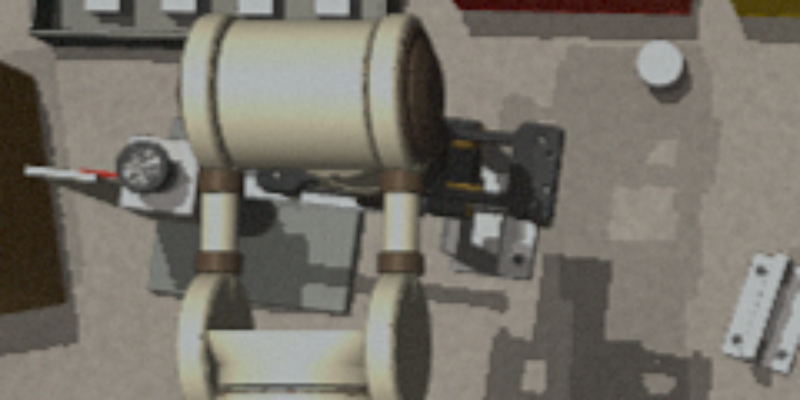

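Run:
```python
from h import *
o,c=pickle.load(open("w2.pkl","rb"))
W=world(c)
P=W[210:260,40:262].reshape(-1,3); H=P[(P[:,2]>190)&(P[:,2]<207)]; L=P[(P[:,2]>208)&(P[:,2]<225)&(P[:,1]<230)]
print(len(H),np.percentile(H[:,2],[5,50,95]),rect(H),cv2.boxPoints(rect(H)).round(1).tolist())
vx,vy,x0,y0=cv2.fitLine(H[:,:2].astype(np.float32),cv2.DIST_HUBER,0,.01,.01).ravel();print("line",vx,vy,x0,y0,np.degrees(np.arctan2(vy,vx)))
print("lip",len(L),L.mean(0),rect(L))
# block face
B=W[195:275,0:60].reshape(-1,3);B=B[(B[:,2]>205)];print("block",np.nanpercentile(B,[1,50,99],axis=0))
d=np.array([vx,vy]);d*=np.sign(d[1]); 
l=L[:,:2].mean(0); s=np.array([x0,y0])+d*((l-[x0,y0])@d+63); print("seat",s)
R=cv2.Rodrigues(o["ee_rot"])[0]
print("jaw angle",np.degrees(np.arctan2(-R[1,1],-R[0,1])))
# frame top + foot in the hand
F=W[160:300,275:360].reshape(-1,3);T_=F[F[:,2]>315];print("frame top",np.percentile(T_[:,2],[5,50,95]),rect(T_))
G=F[(F[:,2]>190)&(F[:,2]<215)];print("foot",np.percentile(G[:,2],[5,50,95]),rect(G))
ap=s-d*120
for z in(241,): print("shift/25",(R.T@(np.r_[ap,z]-o["ee_pos"]))/25, ap)
```

```text
4256 [193.22461759 200.54241587 202.90905975] ((582.9443969726562, 272.92608642578125), (169.73336791992188, 46.429847717285156), 83.61344146728516) [[550.4000244140625, 191.1999969482422], [596.5999755859375, 186.0], [615.5, 354.70001220703125], [569.2999877929688, 359.79998779296875]]
line 0.09178192 0.99577916 587.915 279.07477 84.733864
lip 168 [579.43517607 190.73944044 213.95761754] ((579.0531616210938, 191.11563110351562), (6.22835111618042, 13.800148963928223), 84.78997039794922)
block [[568.28678206 353.19640144 205.38928888]
 [595.78807089 366.89241855 214.3837764 ]
 [623.49505632 390.93728119 231.57054736]]
seat [585.55244064 253.44264526]
jaw angle 84.64161523960101
frame top [326.50150223 331.22116001 351.3528215 ] ((592.780029296875, 125.34226989746094), (35.79259490966797, 45.363731384277344), 62.84580612182617)
foot [201.62496005 203.00634413 204.24097651] ((576.7191162109375, 131.36814880371094), (60.19530487060547, 81.8773193359375), 84.70922088623047)
shift/25 [ 0.05551542 -0.09500073  2.34005594] [574.53861045 133.9491455 ]
```

```bash
python3 -m creep '[[0.06,-0.1,0.4,0,0,0],[0,0,0.8,0,0,0],[0,0,0.8,0,0,0],[0,0,0.4,0,0,0],[0,0,0.06,0,0,0],[0,0,0,0,0,0],[0,0,0,0,0,0]]'
python3 - <<'E'
from h import *
from plant import observe,viewer
o=observe(); s=viewer.camera("scene")
cv2.imwrite("pics/s3.png",cv2.resize(s["pixels"][280:430,380:560],(720,600)))
print(o["time"],o["ee_pos"],o["force"])
E
```

```text
time: 10.05
ee_pos: [575.5, 134.7, 239.3]
ee_rot: [-3.138, 0.146, -0.004]
force: [0.1, 0.4, -5.6]
gripper_width: 0.124
10.05 [575.54191608 134.70592945 239.31323555] [ 0.06060156  0.42529124 -5.62492556]
```

View pics/s3.png

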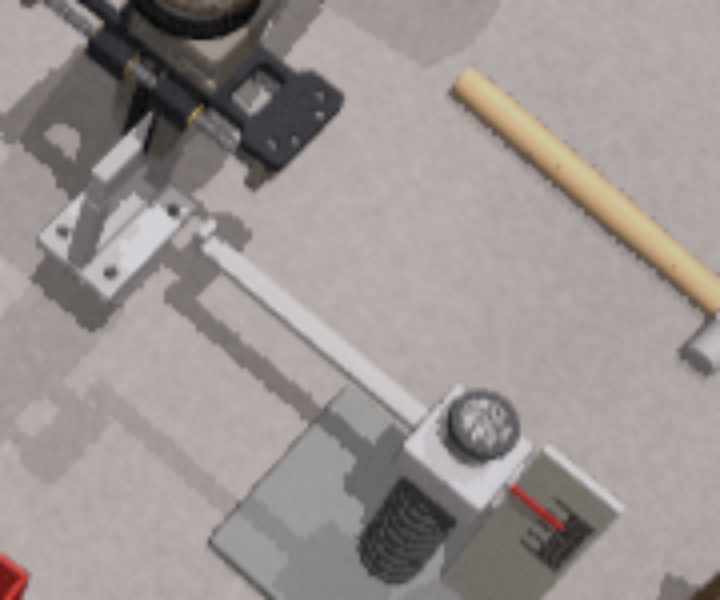

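```bash
python3 -m creep '[[-0.05,-0.4,0,0,0,0],[0,-0.7,0,0,0,0],[0,-0.7,0,0,0,0],[0,-0.7,0,0,0,0],[0,-0.7,0,0,0,0],[0,-0.7,0,0,0,0],[0,-0.5,0,0,0,0],[0,-0.38,0,0,0,0]]'
python3 -m creep '[[0,0,0,0,0,0],[0,0,0,0,0,0]]'
python3 - <<'E'
from h import *
from plant import observe,viewer
o=observe(); s=viewer.camera("scene");w=viewer.camera("wrist")
cv2.imwrite("pics/s4.png",cv2.resize(s["pixels"][280:430,380:560],(720,600)))
cv2.imwrite("pics/w4.png",w["pixels"])
print(o["time"],o["ee_pos"],o["force"])
E
```

```text
time: 10.9
ee_pos: [584.6, 255.3, 237.8]
ee_rot: [3.138, -0.144, -0.0]
force: [0.3, 0.3, -5.4]
gripper_width: 0.126
time: 11.1
ee_pos: [584.7, 253.5, 237.9]
ee_rot: [3.138, -0.146, -0.0]
force: [0.2, 0.2, -5.3]
gripper_width: 0.123
11.1 [584.658082   253.48082965 237.90544196] [ 0.1964632   0.23073826 -5.28023792]
```

View pics/s4.png

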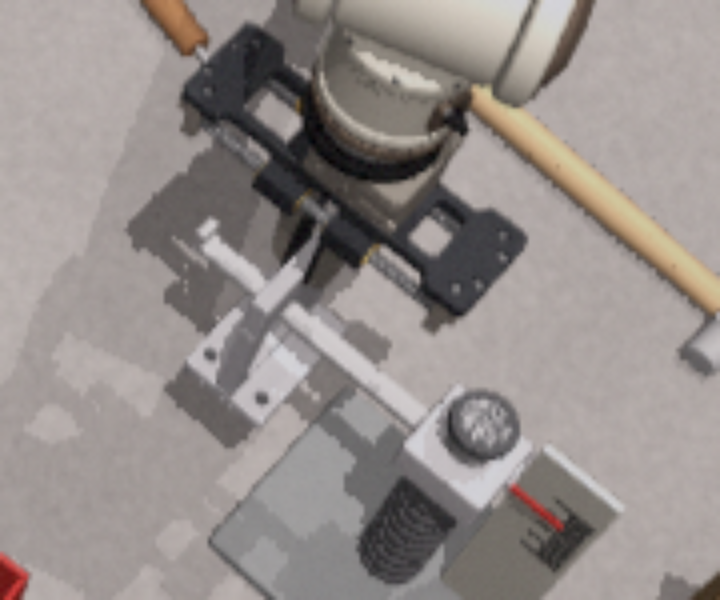

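View pics/w4.png

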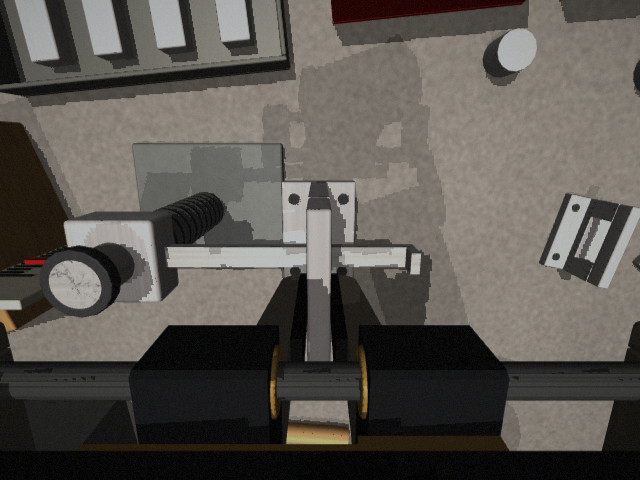

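```bash
python3 -m creep '[[0,0,0.2,0,0,0],[0,0,0.2,0,0,0],[0,0,0.2,0,0,0],[0,0,0.2,0,0,0],[0,0,0.2,0,0,0],[0,0,0.15,0,0,0],[0,0,0.15,0,0,0],[0,0,0.15,0,0,0]]'
python3 -m creep '[[0,0,0.16,0,0,0],[0,0,0.16,0,0,0],[0,0,0.16,0,0,0],[0,0,0.16,0,0,0],[0,0,0.16,0,0,0]]'
python3 -m creep '[[0,0,0.12,0,0,0],[0,0,0.12,0,0,0],[0,0,0.12,0,0,0],[0,0,0,0,0,0],[0,0,0,0,0,0]]'
```

```text
time: 12.0
ee_pos: [584.7, 253.8, 201.8]
ee_rot: [-3.138, 0.146, -0.0]
force: [-0.4, 0.9, -3.6]
gripper_width: 0.125
time: 12.5
ee_pos: [584.7, 253.9, 181.8]
ee_rot: [-3.138, 0.146, -0.001]
force: [-1.3, -0.8, -2.2]
gripper_width: 0.122
time: 13.0
ee_pos: [584.8, 253.9, 173.0]
ee_rot: [-3.138, 0.146, -0.001]
force: [-0.5, -1.2, -0.9]
gripper_width: 0.123
```

```bash
for i in 1 2 3 4; do python3 -m creep '[[0,0,0,0,0,0]]' | grep force; done; python3 -m creep '[[0,0,0.1,0,0,0],[0,0,0.1,0,0,0],[0,0,0,0,0,0]]'; for i in 1 2 3 4 5; do python3 -m creep '[[0,0,0,0,0,0]]' | grep force; done
```

```text
force: [-1.3, 0.3, -0.9]
force: [-1.6, 0.7, -1.4]
force: [-0.7, -1.2, -1.2]
force: [-0.3, -0.7, -0.7]
time: 13.7
ee_pos: [584.7, 253.8, 167.3]
ee_rot: [-3.138, 0.146, -0.0]
force: [0.5, -0.1, -1.2]
gripper_width: 0.125
force: [-0.2, 0.1, -0.7]
force: [-1.1, 0.9, 0.5]
force: [-0.8, -0.3, -0.6]
force: [-0.9, -0.2, -0.6]
force: [-0.9, -0.5, -0.7]
```

```bash
python3 -m creep '[[0,0,0.1,0,0,0],[0,0,0.08,0,0,0],[0,0,0,0,0,0]]'; for i in 1 2 3 4 5; do python3 -m creep '[[0,0,0,0,0,0]]' | grep force; done
python3 - <<'E'
from h import *
from plant import observe,viewer
o=observe(); s=viewer.camera("scene");w=viewer.camera("wrist")
cv2.imwrite("pics/s5.png",cv2.resize(s["pixels"][280:430,380:560],(720,600)))
cv2.imwrite("pics/w5.png",w["pixels"])
W=world(w,wristT(o,w));P=W[200:300,160:300].reshape(-1,3);print([ (r,np.round(np.nanmedian(W[r,180:280,:],axis=0),1).tolist()) for r in range(240,290,5)])
print(o["time"],o["ee_pos"],o["force"])
E
```

```text
time: 14.5
ee_pos: [584.7, 253.8, 162.9]
ee_rot: [-3.138, 0.146, -0.0]
force: [0.4, 0.3, -0.7]
gripper_width: 0.124
force: [-0.6, 0.1, 1.3]
force: [-1.0, 0.8, 0.3]
force: [-0.0, -0.5, 0.1]
force: [-0.1, -0.8, -0.7]
force: [-0.2, 0.4, -0.1]
[(240, [574.7, 342.8, 15.1]), (245, [569.6, 343.2, 14.8]), (250, [564.5, 343.9, 14.8]), (255, [559.4, 344.7, 14.9]), (260, [596.4, 305.2, 154.8]), (265, [593.3, 305.3, 154.7]), (270, [590.1, 306.2, 154.9]), (275, [587.0, 306.6, 154.9]), (280, [583.9, 307.3, 154.9]), (285, [527.7, 350.2, 14.7])]
15.0 [584.68190659 253.79989956 163.31860175] [-0.19449164  0.35429738 -0.08373183]
```

View pics/s5.png

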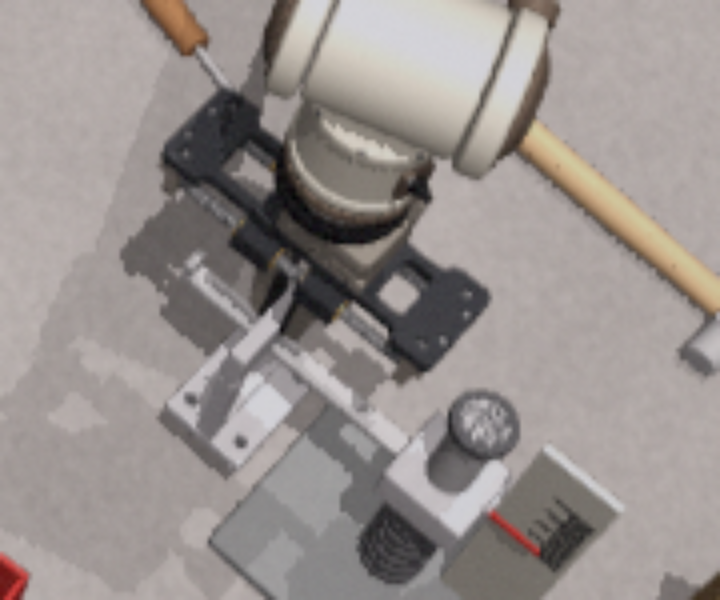

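View pics/w5.png

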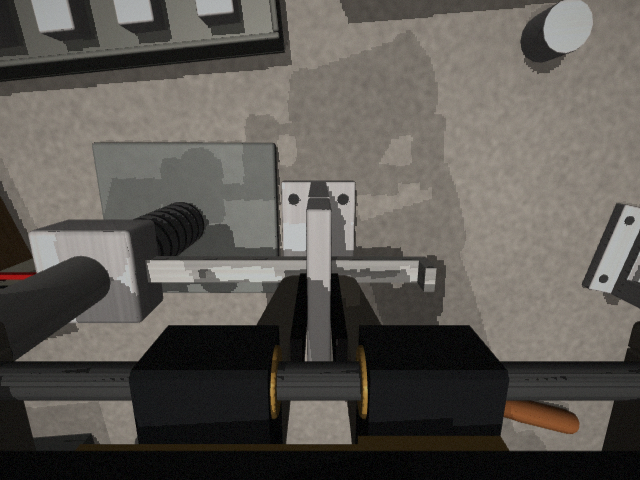

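```bash
python3 -m creep '[[0,0,0,0,0,0],[0,0,0,0,0,0],[0,0,0,0,0,0],[0,0,0,0,0,0],[0,0,0,0,0,0]]' 35
python3 - <<'E'
from h import *
from plant import observe,viewer
o=observe(); w=viewer.camera("wrist")
cv2.imwrite("pics/w6.png",w["pixels"]); W=world(w,wristT(o,w)); print([(r,np.round(np.nanmedian(W[r,180:280,:],axis=0),1).tolist()) for r in range(255,290,5)],o["force"])
E
```

```text
time: 15.6
ee_pos: [584.6, 253.8, 163.3]
ee_rot: [-3.138, 0.146, -0.0]
force: [0.1, 0.1, 0.7]
gripper_width: 0.347
[(255, [596.6, 307.1, 145.5]), (260, [595.7, 305.6, 153.1]), (265, [592.7, 306.2, 153.0]), (270, [589.6, 306.6, 153.1]), (275, [586.8, 307.3, 153.1]), (280, [584.3, 307.7, 153.2]), (285, [529.8, 350.0, 14.9])] [0.13685181 0.12354343 0.66388947]
```

View pics/w6.png

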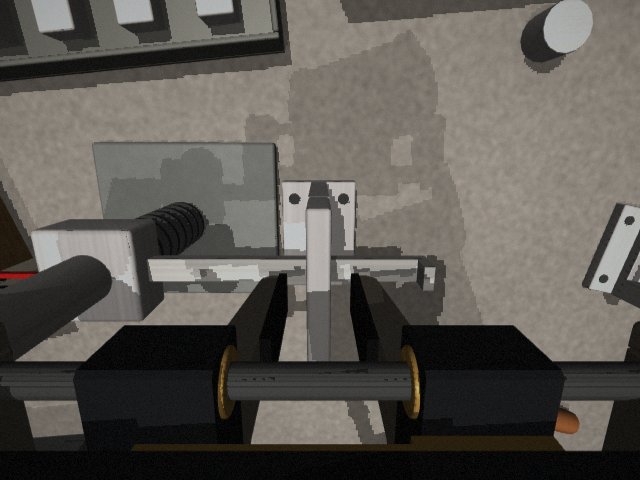

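Released cleanly; the hook moved only about 2 mm. Rising straight up.

```bash
python3 -m creep '[[0,0,-0.15,0,0,0],[0,0,-0.3,0,0,0],[0,0,-0.5,0,0,0],[0,0,-0.6,0,0,0],[0,0,-0.8,0,0,0],[0,0,-0.8,0,0,0],[0,0,-0.8,0,0,0],[0,0,-0.5,0,0,0]]'
python3 -m creep '[[0,0,-0.5,0,0,0],[0,0,-0.3,0,0,0],[0,0,0,0,0,0],[0,0,0,0,0,0],[0,0,0,0,0,0],[0,0,0,0,0,0],[0,0,0,0,0,0],[0,0,0,0,0,0]]'
python3 -m creep '[[0,0,0,0,0,0],[0,0,0,0,0,0],[0,0,0,0,0,0],[0,0,0,0,0,0],[0,0,0,0,0,0],[0,0,0,0,0,0],[0,0,0,0,0,0],[0,0,0,0,0,0]]'
cat > chk.py <<'E'
from h import *
from plant import observe,viewer
import sys
o=observe(); w=viewer.camera("wrist"); s=viewer.camera("scene"); n=sys.argv[1]
W=world(w,wristT(o,w)).reshape(-1,3)
H=W[(W[:,2]>140)&(W[:,2]<160)&(np.abs(W[:,0]-586)<25)&(W[:,1]>275)&(W[:,1]<315)];print("hook z",len(H),np.percentile(H[:,2],[20,50,80]))
F=W[(W[:,2]>175)&(W[:,2]<205)&(np.hypot(W[:,0]-585,W[:,1]-254)<60)];print("bar top",len(F),np.median(F[:,2]),rect(F))
cv2.imwrite(f"pics/w{n}.png",w["pixels"]);cv2.imwrite(f"pics/s{n}.png",cv2.resize(s["pixels"][280:430,380:560],(720,600)));print(o["time"],o["force"])
E
python3 chk.py 7
python3 -m creep '[[0,0,0,0,0,0],[0,0,0,0,0,0],[0,0,0,0,0,0],[0,0,0,0,0,0],[0,0,0,0,0,0]]'
python3 chk.py 8
```

```text
time: 16.45
ee_pos: [585.5, 254.1, 278.1]
ee_rot: [-3.137, 0.146, -0.007]
force: [0.6, 0.9, 1.2]
gripper_width: 0.35
time: 17.25
ee_pos: [584.5, 253.8, 294.2]
ee_rot: [3.138, -0.146, -0.001]
force: [-0.6, -0.4, 0.0]
gripper_width: 0.352
time: 18.05
ee_pos: [584.6, 253.8, 294.5]
ee_rot: [3.138, -0.146, -0.0]
force: [0.0, -0.1, -1.8]
gripper_width: 0.35
hook z 667 [152.12593779 152.94596441 153.59481342]
bar top 1461 193.06390792843655 ((584.192626953125, 253.318115234375), (11.482498168945312, 90.06488037109375), 84.87918090820312)
18.05 [ 0.03549847 -0.05876315 -1.75347371]
time: 18.65
ee_pos: [584.6, 253.8, 294.5]
ee_rot: [3.138, -0.146, 0.0]
force: [-1.5, 0.3, 0.6]
gripper_width: 0.35
hook z 671 [152.12997489 152.9312537  153.56606395]
bar top 1460 193.05680876190524 ((584.3602294921875, 253.30136108398438), (11.46968936920166, 89.75934600830078), 84.86949920654297)
18.65 [-1.50513913  0.27287689  0.62352077]
```

View pics/s8.png

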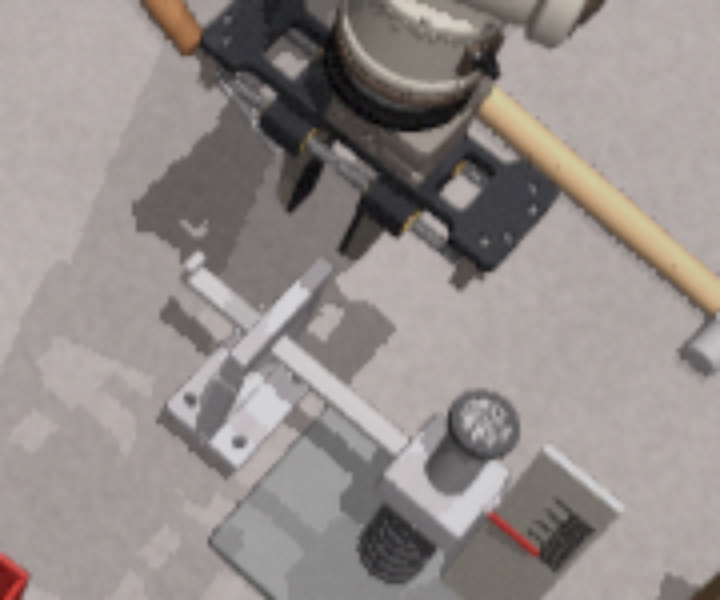

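View pics/w8.png

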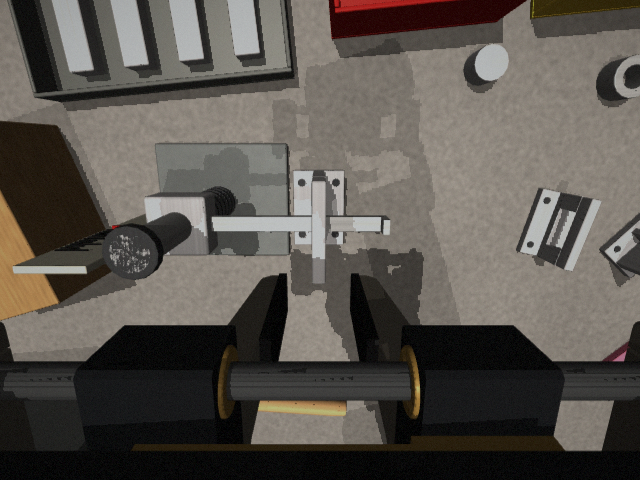

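The frame hangs level on the hook and is clear of the gripper. The hook height is the same in two looks 0.6 s apart, so I'm handing it in.

```bash
python3 -c "
from plant import job; print(job.job_done())"
```

```text
the job is handed in; nothing more can be done
None
```

The tall aluminium frame with the big window is hanging on the scale's hook, let go and still, and the job was handed in at about 18.7 s of the 43 s.

**What I did:** I gripped the frame across its top bar, lifted it over the row and turned it to line up with the hook. I then passed the hook through the window and lowered it at 50 mm/s or less. I opened the gripper only once the wrist force was about zero (noise about ±0.7 N).

**Last checks:**
- **Hook:** after letting go it moved about 2 mm, to z ≈ 152.9 mm. That is about 47.5 mm of travel, within the expected 25–52 mm and about 0.5 kg. Two looks 0.6 s apart gave the same height to 0.02 mm.
- **Frame:** it hangs level, within about 1.5 mm of the seat. The gripper is clear, about 100 mm above the bar.
- **Disagreements:** the scene camera placed the frame and the hook's lip about 4 mm further along +y than the wrist camera did. I used the wrist readings. The weight read in the air was 4.4–5.8 N, which fits the spring's roughly 5 N within its noise.

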